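# Balance a suspension link on the knife stand and set its end stop

## Task

The steel link lies across the edge of the balance stand with its heavy end down on a rest. Nudge it gently along, without gripping it or lifting it off the edge, until it balances level on the edge alone with your hand away; then slide the end stop up until it just meets the link's left end, leaving the link balanced, so that the next link can be laid straight on its balance point. Leave the other things on the bench and stand as they are.

Things in the scene. Friction and masses are not known exactly. Their poses are not given: they have to be found in the camera images.
- stand: Fixed balance stand, grey base plate 110 x 520 x 14 mm. Origin on the bench top under the middle of the edge; x across, y along the stand and the link, to the left; z up. Plate spans y -200 to +320 mm. At y = -75 and +75 mm stand pairs of 10 mm square guide posts, tops 76 mm above the bench, inner faces at x = -17 and +17 mm; the link lies between them with 5 mm play each side.
- edge: The steel fulcrum edge, fixed on the stand: a blunt edge, flat top 14 mm wide along y, 56 mm long across (x). Origin at the middle of its top, 60 mm above the bench. The link is level only while its centre of mass is over this 14 mm top; a push on its end also tips it, so light short nudges.
- rest_right: Round cross bar 8 mm in diameter between the guide posts at y = -75 mm of the stand, the rest onto which the link tips. Origin at the middle of its upper line, 51 mm above the bench (9 mm below the edge). Fixed to the stand.
- rest_left: The same at y = +75 mm of the stand.
- link: Loose dark steel bar 24 wide x 280 long x 14 mm high, flat square ends, smooth flat underside, 0.5 to 0.7 kg. Round boss 22 mm wide, 10 mm high on top at the right end (-y), two fork lugs 14 mm high on top at the left (+y). Origin at the middle of its underside, y along it to the left, z up. Hollow, with an unseen slug: centre of mass 5 to 40 mm right of its middle.
- link_end_right (a point): Centre of the link's right (-y) end face, 7 mm above its underside; axes as the link. At the start this end is down (link tilted about 0.12 rad), the centre of mass 10 to 65 mm right of the edge, so the link has to go left. Sliding takes 1 to 8 N. A finger left touching the end holds the link tipped by friction: draw it back to see whether the link levels.
- link_end_left (a point): Centre of the link's left (+y) end face, 7 mm above its underside; axes as the link.
- stop (a joint): Travel of the aluminium end stop along the stand towards the link (-y), in m; 0 is farthest left, up to 0.13. It slides with about 2 N of friction and stays where it is left, but runs on a few mm when a quick push ends.
- stop_face (a point): Centre line of the end stop's face towards the link, 67 mm above the bench (the height of the level link's middle). The stop is an upright plate 36 mm wide (x), 14 mm thick (y), its top 120 mm above the bench, on a foot 40 mm long that reaches from 7 mm on the link's side of this face to 33 mm behind it and up to 44 mm above the bench (below the link).
- stop_back (a point): The same height on the stop's rear face, 14 mm to the left of stop_face, where it can be pushed.
- bush: Bystander: steel bush 28 mm wide, 22 mm high, standing on the stand's base plate.
- socket: Bystander: steel socket 22 mm wide, 26 mm high, standing on the base plate.
- can: Bystander: green can 54 mm wide, 160 mm high.
- jar: Bystander: glass jar 72 mm wide, 85 mm high.
- wrench: Bystander: wrench lying on the bench.
- driver: Bystander: screwdriver lying on the bench.
- tin: Bystander: open steel tin 90 mm wide, 100 mm high.

How it is judged:
By the outcome, as a careful person would: the job done as asked, in the order asked, and still so for the second after the job is handed in, with the robot touching nothing.
It also fails if it takes over 72 s, if anything falls off the work surface, if the arm or the gripper's body presses on something with over 40 N, if the wrist force passes 120 N, or if a joint passes its speed limit or range.

## Robot

A 6-joint arm with a two-finger parallel gripper is mounted at the origin on the work surface. World frame = base frame: x ahead of the robot, y to its left, z up, the work surface at z = 0. Lengths are in mm, angles in rad, forces in N, time in s.
With the tool pointing down it reaches from about 275 to 850 mm from the base axis. Payload 5.2 kg.
Tool frame: the origin (TCP) lies at the centre of the arm's flange, where the gripper is bolted on; the fingertips stand 173 mm ahead of it and the grasp point (between the pads) lies 155 mm ahead of it; z points along the fingers, y is the direction in which the jaws open and shut (so a half turn about z gives the same grasp; the last joint's range is limited). The gripper opens to 85 mm and grips with 20 to 120 N. Pads are 22 mm wide; open, the fingers measure 114 mm over their backs; the gripper's body (76 mm by 85 mm) begins 54 mm behind the grasp point. The pads swing forward as they close: fully open they stand 13 mm farther back than shut.
Start: joints at [-0.203, 0.259, 1.535, -0, 1.348, -0.203], TCP at [550.006, 0.022, 404.71] pointing down, gripper open.
Joint ranges: [-3.14, 3.14], [-0.91, 2.08], [0.19, 2.58], [-1.22, 4.36], [0.22, 2.71], [-3.12, 3.12]. Speed limits (rad/s): [2.57, 2.57, 3.14, 3.14, 3.14, 3.14].

## Interface

Orientations are given as a rotation vector (axis times angle).
In Python, from workcell import bot, eyes, ticket gives the robot as it stands.
- The arm moves only by the shell command python3 -m creep 'ROWS'. ROWS is JSON, a list of rows, each a list of 5 numbers: the opening, from 0 (shut) to 1 (fully open), then the shift along the tool's x, y, z in cm, then the turn about the tool's z in degrees. A call has 1 to 20 rows; each row shifts and turns the commanded pose from where the row before left it, along the tool's axes as they then stand; what a row does not reach is not made up. A row lasts 1/12 s, in which the tool goes at most 41.7 mm and 7.16 degrees, less where a joint would pass 70% of its speed; a pose out of reach is approached as far as the arm can. A call with a gripper value outside its range is refused whole. The fingers move at their own pace and stop on an object; the grip force is fixed at half the most. Time passes only in rows, so rows that do not move let the fingers close. It gives the time, the measured TCP pose, the force and the opening at its end, in the units of the state.
- bot.state(): the state, without advancing time (a new reading comes with each control period).
- eyes.get_image(name): name is "scene" or "side" or "wrist"; returns a dict with "img" (480x640x3 uint8, blue, green, red), "range_z" (480x640 float32, mm along the optical axis (not along the pixel's ray), 0 where there is no reading), "mtx" (3x3 intrinsics, pixels), "pose" (4x4, takes a point from camera to world coordinates). Camera axes: x right, y down, z forward; pixel columns grow to the right and rows downward; lengths in mm; the calibration is good to about 2 mm. A picture is of the moment at which its call begins.
- ticket.sign_off(): hands the job in, once; it reports no verdict.
The state is a dict: "time_s": time; "joints": joint angles; "qd": joint speeds; "effort": joint torques, N m; "eef_pos": TCP position; "tool_rot": TCP orientation; "force": force on the tool from outside, world axes, zero at the start; "ft_torque": the same for the moment, N m; "opening": finger opening in mm.
Only numpy, scipy, OpenCV 4.12 (cv2) and the standard library are available. Lean on these libraries where they do the work, as an engineer would, in place of code of your own. Each camera call takes 0.05 s, during which the arm holds its last target. There are 200 camera calls.

## Working session

There is one attempt and no reset: what is moved stays moved. The work goes in short steps, Python scripts to look and compute and a shell command to move; the robot and the scene stay as the last step left them, time stands still between calls to the robot, and variables do not carry over. Pictures are saved under pics/ and viewed, about 8 in all and at most 12, crops included, and the job is handed in when it is done.

```bash
ls; mkdir -p pics
python3 - <<'E'
from workcell import bot, eyes
import cv2,numpy as np,pickle
print(bot.state())
for n in("scene","side"):
    d=eyes.get_image(n);pickle.dump(d,open(n+".pkl","wb"));cv2.imwrite(f"pics/{n}0.png",d["img"]);print(n,d["mtx"],d["pose"])
E
```

```text
pics
{'time_s': 0.0, 'joints': array([-2.02831779e-01,  2.59357678e-01,  1.53608522e+00,  7.17018550e-06,
        1.34795978e+00, -2.02817224e-01]), 'qd': array([-1.26776008e-03, -4.65788565e-04, -3.15067389e-04,  2.46582939e-04,
        1.46052935e-03, -9.74468456e-05]), 'effort': array([ 1.06436883e-04, -4.46029150e+01, -2.90570551e+01, -7.42485804e-05,
        1.18754001e-02, -2.51378208e-05]), 'eef_pos': array([5.49793704e+02, 4.97162388e-02, 4.03865628e+02]), 'tool_rot': array([-2.22038764e+00, -2.22035179e+00,  1.55432819e-03]), 'force': array([-0.79383198,  0.15462442,  0.17766042]), 'ft_torque': array([ 0.01528885, -0.04048267, -0.00964967]), 'opening': 85.52300714701583}
scene [[566.41149741   0.         335.90994414]
 [  0.         566.41149741 240.9575184 ]
 [  0.           0.           1.        ]] [[ 8.55858906e-01  3.77188387e-01 -3.53884804e-01  1.13938994e+03]
 [ 5.16834694e-01 -5.97666053e-01  6.12925108e-01 -8.72760250e+02]
 [ 1.96832987e-02 -7.07477357e-01 -7.06461858e-01  1.13361690e+03]
 [ 0.00000000e+00  0.00000000e+00  0.00000000e+00  1.00000000e+00]]
side [[509.82792817   0.         312.65227124]
 [  0.         509.82792817 241.32276953]
 [  0.           0.           1.        ]] [[ 9.90875182e-01 -6.88290003e-02  1.15883316e-01  4.61553460e+02]
 [-1.34288481e-01 -5.77711505e-01  8.05118638e-01 -8.42028442e+02]
 [ 1.15316138e-02 -8.13333871e-01 -5.81682935e-01  7.00964691e+02]
 [ 0.00000000e+00  0.00000000e+00  0.00000000e+00  1.00000000e+00]]
```

View pics/scene0.png

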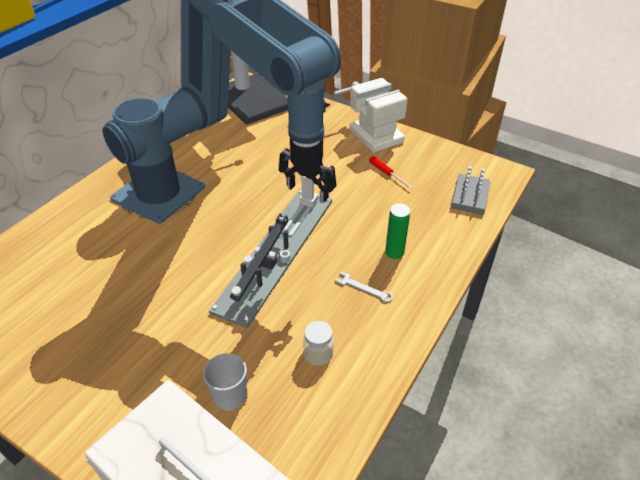

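View pics/side0.png

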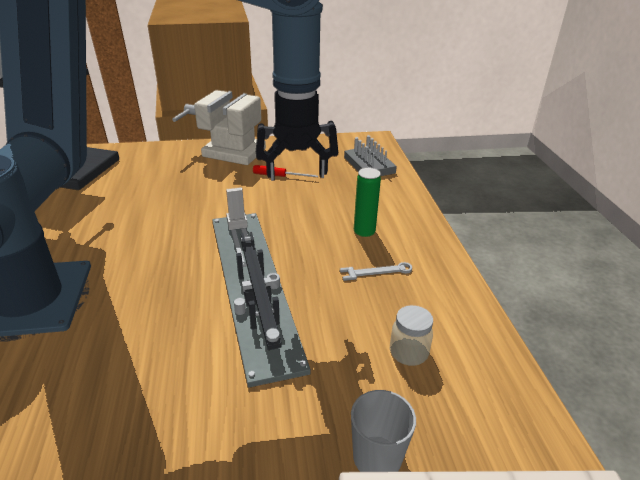

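```bash
cat > h.py <<'E'
import numpy as np,cv2
def cloud(d):
    K=d["mtx"];z=d["range_z"];v,u=np.mgrid[:480,:640]
    p=np.stack([(u-K[0,2])/K[0,0]*z,(v-K[1,2])/K[1,1]*z,z],-1)
    P=p@d["pose"][:3,:3].T+d["pose"][:3,3]; P[z<=0]=np.nan; return P
def ray(d,u,v,h):
    K=d["mtx"];r=d["pose"][:3,:3]@[(u-K[0,2])/K[0,0],(v-K[1,2])/K[1,1],1];o=d["pose"][:3,3]
    return o+r*(h-o[2])/r[2]
E
python3 - <<'E'
import pickle,numpy as np,cv2
from h import *
for n,box in(("scene",(200,185,335,330)),("side",(205,180,310,390))):
    d=pickle.load(open(n+".pkl","rb"));P=cloud(d)
    hsv=cv2.cvtColor(d["img"],cv2.COLOR_BGR2HSV)
    m=np.zeros((480,640),bool);m[box[1]:box[3],box[0]:box[2]]=1
    print(n,"bench z",np.nanmedian(P[400:420,280:330,2]) if n=="scene" else np.nanmedian(P[300:330,130:200,2]))
    g=m&(hsv[...,1]<75)
    pl=g&(abs(P[...,2]-14)<5)
    r=cv2.minAreaRect(P[pl][:,:2].astype(np.float32));print("plate",r,cv2.boxPoints(r).round())
    for c in ([(214,220),(254,214),(306,370),(250,382)] if n=="side" else []):print(c,ray(d,*c,14).round(1))
    for lo,hi in((55,72),(72,95),(95,125)):
        q=P[g&(P[...,2]>lo)&(P[...,2]<hi)]
        q=q[q[:,0]<520] if len(q) else q
        if len(q)>3:
            r=cv2.minAreaRect(q[:,:2].astype(np.float32));print(lo,hi,len(q),r,np.median(q,0).round(1))
E
```

```text
scene bench z 1.0403953887789612
plate ((313.5293273925781, -35.810333251953125), (397.6026611328125, 520.0645141601562), 7.951300621032715) [[  81.  194.]
 [ 153. -321.]
 [ 546. -266.]
 [ 474.  249.]]
55 72 679 ((455.8577880859375, -21.423171997070312), (58.174217224121094, 437.2658996582031), 7.511542320251465) [ 475.6 -146.3   63.9]
72 95 529 ((449.6628723144531, 18.059860229492188), (53.60618209838867, 349.3951721191406), 8.347230911254883) [458.4 -24.9  79.3]
95 125 50 ((441.48736572265625, 96.42205810546875), (24.917144775390625, 177.8032989501953), 6.7138237953186035) [451.8  20.8  99.5]
side bench z -0.8494851018991767
plate ((454.20245361328125, -13.4866943359375), (110.2088851928711, 524.6752319335938), 7.809056282043457) [[ 364.  239.]
 [ 435. -281.]
 [ 544. -266.]
 [ 473.  254.]]
(214, 220) [370.4 226.4  14. ]
(254, 214) [468.7 242.4  14. ]
(306, 370) [ 536.2 -265.1   14. ]
(250, 382) [ 440.4 -278.7   14. ]
55 72 1207 ((455.05389404296875, -25.1141357421875), (56.19448471069336, 423.97021484375), 8.445619583129883) [ 472.1 -144.9   63.5]
72 95 743 ((449.587158203125, 14.709457397460938), (54.37444305419922, 340.8662414550781), 8.084832191467285) [453.8 -20.   78.4]
95 125 270 ((437.5901794433594, 100.91361999511719), (35.49283981323242, 185.99261474609375), 7.744333267211914) [433.4 178.8 104. ]
```

```bash
cat >> h.py <<'E'
YAW=np.deg2rad(7.85);O=np.array([462.3,-73.,0]);R=np.array([[np.cos(YAW),-np.sin(YAW),0],[np.sin(YAW),np.cos(YAW),0],[0,0,1]])
def S(P): return (P-O)@R      # world->stand
def W(s): return R@np.asarray(s,float)+O
E
python3 - <<'E'
import pickle
from h import *
for n in("scene","side"):
    d=pickle.load(open(n+".pkl","rb"));Q=S(cloud(d)).reshape(-1,3)
    Q=Q[np.isfinite(Q[:,0])]
    pl=Q[(abs(Q[:,2]-14)<4)&(abs(Q[:,0])<70)];print(n,"plate y",np.percentile(pl[:,1],[.2,99.8]).round(1))
    for lo in range(-200,330,10):
        q=Q[(abs(Q[:,0])<60)&(Q[:,1]>=lo)&(Q[:,1]<lo+10)&(Q[:,2]>26)&(Q[:,2]<130)]
        c=q[abs(q[:,0])<22]
        o=q[abs(q[:,0])>26]
        if len(q):print(lo,len(c),c.max(0).round(0) if len(c) else '',c[:,0].min().round(0) if len(c) else '', "off",len(o),o.mean(0).round(0) if len(o) else '')
    for sgn in (1,-1):
        q=Q[(Q[:,0]*sgn>20)&(abs(Q[:,0])<52)&(Q[:,2]>22)&(Q[:,2]<42)&(Q[:,1]>-198)&(Q[:,1]<318)]
        print("side",sgn,len(q),np.median(q,0).round(0),np.percentile(q[:,1],[2,25,75,98]).round(0))
    s=Q[(abs(Q[:,0])<25)&(Q[:,1]>190)&(Q[:,1]<330)&(Q[:,2]>100)&(Q[:,2]<125)]
    if len(s):print("stop",len(s),np.percentile(s,[3,97],axis=0).round(1))
    print()
E
```

```text
scene plate y [-201.7 1330. ]
-170 38 [  12. -160.   70.] -12.0 off 0 
-160 61 [  13. -150.   72.] -11.0 off 0 
-150 40 [  14. -141.   70.] -9.0 off 0 
-140 27 [  14. -130.   66.] -12.0 off 0 
-130 43 [  14. -120.   64.] -13.0 off 0 
-120 41 [  14. -110.   65.] -13.0 off 0 
-110 37 [  13. -100.   70.] -11.0 off 0 
-100 38 [ 14. -90.  70.] -11.0 off 0 
-90 64 [ 22. -80.  77.] -21.0 off 9 [ 10. -81.  55.]
-80 79 [ 22. -70.  80.] -22.0 off 20 [ 11. -76.  57.]
-70 29 [ 14. -60.  73.] -12.0 off 0 
-60 30 [ 14. -50.  74.] -11.0 off 0 
-50 35 [ 14. -41.  74.] -13.0 off 0 
-40 37 [ 14. -31.  75.] -13.0 off 27 [-37. -35.  37.]
-30 41 [ 14. -20.  80.] -21.0 off 28 [-39. -26.  40.]
-20 84 [ 22. -10.  78.] -11.0 off 7 [-10. -17.  40.]
-10 62 [21. -0. 80.] -20.0 off 13 [ 2. -4. 54.]
0 47 [22. 10. 83.] -22.0 off 8 [ 6.  5. 57.]
10 34 [14. 20. 82.] -10.0 off 4 [38. 19. 36.]
20 30 [15. 30. 85.] -14.0 off 35 [41. 25. 34.]
30 31 [14. 40. 84.] -13.0 off 18 [40. 35. 34.]
40 32 [13. 50. 83.] -12.0 off 21 [39. 43. 34.]
50 37 [13. 60. 90.] -11.0 off 0 
60 46 [22. 70. 88.] -21.0 off 4 [27. 68. 63.]
70 73 [ 
[... 1603 characters left out ...]
 -11.0 off 21 [44. 36. 34.]
40 47 [11. 50. 83.] -12.0 off 32 [40. 43. 32.]
50 42 [12. 60. 84.] -12.0 off 0 
60 98 [22. 70. 85.] -22.0 off 8 [-13.  69.  51.]
70 99 [22. 80. 87.] -22.0 off 21 [-12.  74.  52.]
80 77 [ 17.  90. 101.] -12.0 off 1 [-27.  81.  62.]
90 66 [ 14.  99. 105.] -12.0 off 0 
100 25 [ 12. 110. 103.] -12.0 off 0 
110 3 [  8. 115. 100.] -9.0 off 0 
240 98 [ 21. 250.  84.] -22.0 off 0 
250 507 [ 21. 260. 122.] -22.0 off 0 
260 41 [ 21. 269. 120.] -22.0 off 0 
270 8 [ 20. 278.  46.] -21.0 off 0 
280 5 [ 21. 289.  44.] -22.0 off 0 
side 1 179 [36. 26. 33.] [-82.  19.  43.  74.]
side -1 252 [-32. -29.  35.] [-81. -36. -13. 270.]
stop 166 [[-17.7 251.9 100.5]
 [ 16.6 266.5 120.4]]
```

Run:
```python
import cv2
a=cv2.imread("pics/side0.png")[170:400,195:325];b=cv2.imread("pics/scene0.png")[175:335,195:345]
cv2.imwrite("pics/crops.png",cv2.hconcat([cv2.resize(a,(339,600),interpolation=2),cv2.copyMakeBorder(cv2.resize(b,(461,492),interpolation=2),0,108,0,0,0)]))
```

```text
(no output)
```

View pics/crops.png

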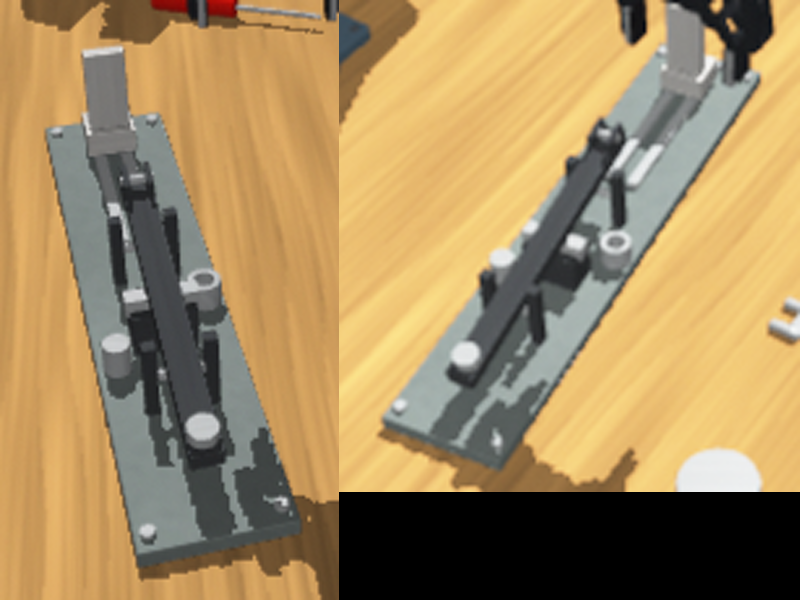

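The views show the link tilted with its right end at stand y≈-166 and its left end at about +113. The stop face is at about +252, with the bush at (+40, +30) and the socket at (-40, -28). I'm moving behind the right end with the fingers shut.

```bash
python3 -m creep '[[0,-3.4,-0.75,0,0],[0,-3.4,-0.75,0.5,0],[0,-3.4,-0.75,0.5,0],[0,-3.4,-0.75,0.5,0],[0,-3.4,-0.75,0.5,0],[0,-3.4,-0.75,0.5,0],[0,-3.4,-0.75,0.5,0],[0,-3.5,-0.75,0,0],[0,0,0,3,-3.9],[0,0,0,3,-3.9],[0,0,0,3,0],[0,0,0,3,0],[0,0,0,2,0],[0,0,0,1.3,0],[0,0,0,0,0],[0,0,0,0,0],[0,0,0,0,0]]'
cat > look.py <<'E'
import sys,pickle
from workcell import bot,eyes
from h import *
n,f=sys.argv[1:3]
d=eyes.get_image(n);pickle.dump(d,open(f+".pkl","wb"))
Q=S(cloud(d)).reshape(-1,3);Q=Q[np.isfinite(Q[:,0])]
s=bot.state();p=S(s["eef_pos"]);print("t",s["time_s"],"tip stand",p.round(1)-[0,0,173],"F",(s["force"]@R).round(2))
c=Q[(abs(Q[:,0])<9)&(Q[:,1]>-60)&(Q[:,1]<60)&(Q[:,2]>55)&(Q[:,2]<95)]
b=np.arange(-60,61,10);y=[];z=[]
for i in range(12):
    w=c[(c[:,1]>=b[i])&(c[:,1]<b[i+1])]
    if len(w)>5:y.append(np.median(w[:,1]));z.append(np.median(w[:,2]))
print("tilt,top z at 0",np.polyfit(y,z,1).round(3))
e=Q[(abs(Q[:,0])<12)&(Q[:,1]>60)&(Q[:,1]<200)&(Q[:,2]>60)&(Q[:,2]<115)];print("left end y",np.percentile(e[:,1],[90,98,100]).round(1))
if len(sys.argv)>3:
    u0,v0,u1,v1=map(int,sys.argv[3:7]);k=d["img"][v0:v1,u0:u1];q=min(800/k.shape[1],600/k.shape[0]);cv2.imwrite(f"pics/{f}.png",cv2.resize(k,None,fx=q,fy=q,interpolation=2))
E
python3 look.py side s1 190 150 330 400; python3 look.py wrist w1 0 0 640 480
```

```text
time_s: 1.52
eef_pos: [490.4, -273.3, 222.5]
tool_rot: [2.064, 2.367, -0.0]
force: [-0.4, 0.3, 0.4]
opening: 0.2
t 1.5667 tip stand [   0.6 -202.3   49.9] F [0.23 0.75 1.12]
tilt,top z at 0 [ 0.73  41.182]
left end y [101.  107.1 110.1]
t 1.6167 tip stand [   0.6 -202.3   50.1] F [0.04 0.54 0.55]look.py:13: RankWarning: Polyfit may be poorly conditioned
  print("tilt,top z at 0",np.polyfit(y,z,1).round(3))
Traceback (most recent call last):
  File "look.py", line 13, in <module>
    print("tilt,top z at 0",np.polyfit(y,z,1).round(3))
                            ~~~~~~~~~~^^^^^^^
TypeError: expected non-empty vector for x
```

View pics/s1.png

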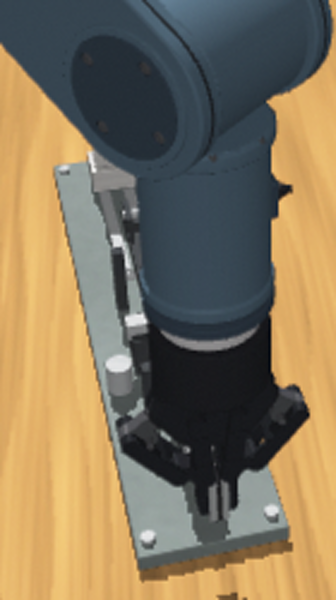

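The side view is blocked by the arm: the fingers show behind the link end at crop (215,500). I'll use the scene and wrist cameras instead.

```bash
sed -i 's/^print("tilt.*/if len(y)>2: print("tilt,top z at 0",np.polyfit(y,z,1).round(3))/; s/^e=\(.*\);print(\(.*\))$/e=\1\nif len(e)>5: print(\2)/' look.py; python3 look.py scene c2;python3 look.py wrist w2 0 0 640 480
python3 - <<'E'
import cv2,pickle
a=cv2.imread("pics/w2.png");b=pickle.load(open("c2.pkl","rb"))["img"][170:330,190:350]
cv2.imwrite("pics/m2.png",cv2.hconcat([cv2.resize(a,(480,360)),cv2.resize(b,(320,360))]))
E
```

```text
t 1.6667 tip stand [   0.5 -202.3   50.1] F [-0.1   0.96 -0.13]
tilt,top z at 0 [ 0.134 75.847]
left end y [103.1 111.2 116.8]
t 1.7167 tip stand [   0.4 -202.1   49.9] F [-0.91 -0.22  0.26]
```

View pics/m2.png

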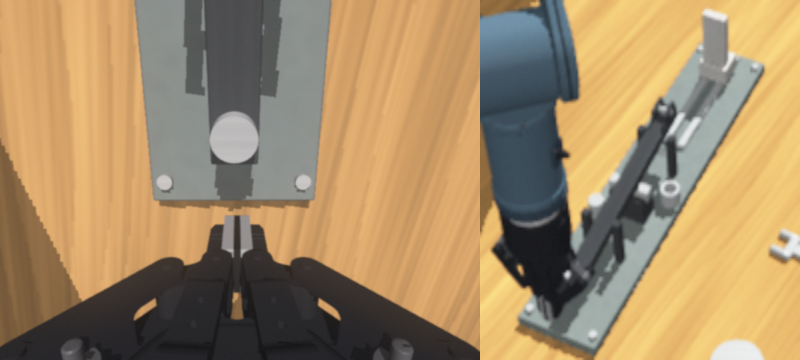

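The wrist view shows the link end at about (312,217) in full-size pixels, lined up with the shut fingers. The scene view sees the link's tilt (0.13) and its left end. I'll close in and start pushing.

```bash
python3 -c "
import pickle
from h import *
d=pickle.load(open('w2.pkl','rb'))
for h in(54,40):print(S(ray(d,312,217,h)))"
python3 -m creep '[[0,0.4,0,0,0],[0,0.6,0,0,0],[0,0.6,0,0,0],[0,0.3,0,0,0],[0,0.15,0,0,0],[0,0.15,0,0,0],[0,0.15,0,0,0],[0,0.15,0,0,0],[0,0.15,0,0,0],[0,0.15,0,0,0],[0,0.15,0,0,0]]'; python3 look.py scene c3; python3 look.py wrist w3
python3 -m creep '[[0,0.15,0,0,0],[0,0.15,0,0,0],[0,0.15,0,0,0],[0,0.15,0,0,0],[0,0.15,0,0,0],[0,0.15,0,0,0],[0,0.15,0,0,0],[0,0.1,0,0,0]]'; python3 look.py scene c4; python3 look.py wrist w4
```

```text
[  -0.54249271 -162.93249412   54.        ]
[  -0.65213451 -166.53691447   40.        ]
time_s: 2.63
eef_pos: [486.3, -244.4, 222.0]
tool_rot: [2.064, 2.366, -0.001]
force: [-0.2, -2.7, 0.2]
opening: 0.1
t 2.6833 tip stand [   0.3 -172.8   49. ] F [-0.84 -3.55 -1.22]
tilt,top z at 0 [ 0.127 75.51 ]
left end y [105.  110.9 113.3]
t 2.7333 tip stand [   0.3 -172.8   49. ] F [-0.81 -3.6  -1.28]
time_s: 3.4
eef_pos: [485.1, -233.2, 222.8]
tool_rot: [2.062, 2.364, -0.001]
force: [0.2, -7.0, 4.2]
opening: -0.0
t 3.45 tip stand [   0.7 -161.7   49.8] F [-0.22 -6.03  4.97]
tilt,top z at 0 [ 0.138 76.117]
left end y [116.5 122.3 128.4]
t 3.5 tip stand [   0.7 -161.7   49.8] F [ 0.59 -5.98  3.54]
```

```bash
python3 -m creep '[[0,0.15,0,0,0],[0,0.15,0,0,0],[0,0.15,0,0,0],[0,0.15,0,0,0],[0,0.15,0,0,0],[0,0.15,0,0,0],[0,0.15,0,0,0],[0,0.15,0,0,0],[0,0.15,0,0,0]]'; python3 look.py scene c5
python3 -m creep '[[0,-0.4,0,0,0],[0,-0.4,0,0,0],[0,0,0,0,0],[0,0,0,0,0]]'; python3 look.py scene c6; python3 look.py wrist w6 0 0 640 480
```

```text
time_s: 4.25
eef_pos: [483.8, -220.6, 223.5]
tool_rot: [2.061, 2.362, -0.001]
force: [0.4, -8.9, 6.5]
opening: -0.0
t 4.3 tip stand [   1.1 -148.8   50.4] F [ 0.25 -6.99  4.14]
tilt,top z at 0 [ 0.152 76.274]
left end y [123.7 133.5 139.4]
time_s: 4.63
eef_pos: [483.3, -226.5, 221.1]
tool_rot: [-2.064, -2.365, -0.0]
force: [-0.1, -0.2, 0.7]
opening: 0.2
t 4.6833 tip stand [-1.000e-01 -1.549e+02  4.810e+01] F [-0.72 -0.41  0.43]
tilt,top z at 0 [ 0.132 75.633]
left end y [125.6 137.3 143.1]
t 4.7333 tip stand [-1.000e-01 -1.549e+02  4.820e+01] F [0.38 0.63 0.14]
```

View pics/w6.png

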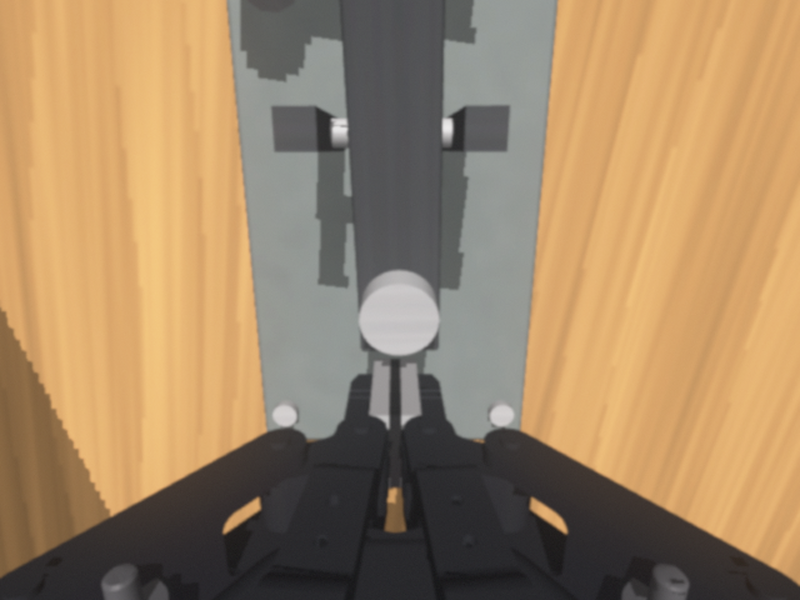

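The link is still tilted after about 24 mm of travel, with the finger clear of its end. From here I'll nudge 4 mm at a time and back off to check.

```bash
python3 -m creep '[[0,0.4,0,0,0],[0,0.4,0,0,0],[0,0.1,0,0,0],[0,0.1,0,0,0],[0,0.1,0,0,0],[0,0.1,0,0,0],[0,-0.4,0,0,0],[0,-0.4,0,0,0],[0,0,0,0,0],[0,0,0,0,0],[0,0,0,0,0]]' | grep -v tool; python3 look.py scene c7
python3 -m creep '[[0,0.4,0,0,0],[0,0.4,0,0,0],[0,0.1,0,0,0],[0,0.1,0,0,0],[0,0.1,0,0,0],[0,0.1,0,0,0],[0,-0.4,0,0,0],[0,-0.4,0,0,0],[0,0,0,0,0],[0,0,0,0,0],[0,0,0,0,0]]' | grep -v tool; python3 look.py scene c8
```

```text
time_s: 5.65
eef_pos: [483.0, -222.8, 221.4]
force: [-0.1, -0.3, -0.4]
opening: -0.2
t 5.7 tip stand [   0.  -151.2   48.5] F [0.28 0.8  0.5 ]
tilt,top z at 0 [ 0.11  75.247]
left end y [132.2 142.8 144.9]
time_s: 6.62
eef_pos: [482.4, -218.9, 221.5]
force: [0.7, 0.3, 1.3]
opening: 0.2
t 6.6667 tip stand [   0.  -147.2   48.5] F [-1.03  0.32  1.46]
tilt,top z at 0 [7.4000e-02 7.4991e+01]
left end y [136.6 145.3 150.4]
```

```bash
python3 -m creep '[[0,-0.2,0,0,0],[0,0,0,0,0],[0,0,0,0,0],[0,0,0,0,0]]' | grep time; python3 look.py scene c9 190 170 350 330; python3 look.py wrist w9;python3 - <<'E'
import pickle
from h import *
for f in("c3","c6","c8","c9"):
    Q=S(cloud(pickle.load(open(f+".pkl","rb")))).reshape(-1,3);Q=Q[np.isfinite(Q[:,0])]
    print(f,[ (np.median(Q[(abs(Q[:,0])<8)&(abs(Q[:,1]-y)<5)&(Q[:,2]>45)&(Q[:,2]<100)][:,2]).round(1)) for y in range(-110,105,10)])
E
```

```text
time_s: 7.0
t 7.05 tip stand [   0.2 -149.4   48.7] F [-0.26 -0.68  0.01]
tilt,top z at 0 [1.6000e-02 7.5359e+01]
left end y [136.7 148.3 155.5]
t 7.1 tip stand [   0.2 -149.3   48.7] F [0.26 0.17 0.24]
c3 [np.float64(nan), np.float64(62.4), np.float64(63.6), np.float64(66.7), np.float64(67.0), np.float64(67.3), np.float64(68.7), np.float64(70.5), np.float64(72.7), np.float64(73.2), np.float64(74.1), np.float64(75.7), np.float64(76.5), np.float64(78.2), np.float64(79.9), np.float64(80.4), np.float64(81.5), np.float64(84.5), np.float64(83.5), np.float64(85.3), np.float64(90.3), np.float64(96.2)]
c6 [np.float64(66.8), np.float64(60.8), np.float64(66.4), np.float64(66.1), np.float64(66.7), np.float64(67.7), np.float64(69.7), np.float64(70.9), np.float64(72.6), np.float64(72.3), np.float64(73.5), np.float64(75.6), np.float64(78.0), np.float64(79.0), np.float64(79.4), np.float64(82.0), np.float64(81.2), np.float64(83.1), np.float64(83.4), np.float64(85.0), np.float64(87.8), np.float64(87.7)]
c8 [np.float64(74.4), np.float64(78.2), np.float64(nan), np.float64(69.3), np.float64(68.7), np.float64(70.5), np.float64(72.3), np.float64(71.7), np.float64(73.3), np.float64(72.8), np.float64(74.6), np.float64(75.0), np.float64(76.3), np.float64(76.8), np.float64(77.8), np.float64(78.6), np.float64(78.4), np.float64(79.1), np.float64(78.9), np.float64(81.3), np.float64(81.6), np.float64(83.8)]
c9 [np.float64(83.1), np.float64(nan), np.float64(74.9), np.float64(73.6), np.float64(73.8), np.float64(74.6), np.float64(74.1), np.float64(75.1), np.float64(74.9), np.float64(74.7), np.float64(73.6), np.float64(75.4), np.float64(75.7), np.float64(75.7), np.float64(74.9), np.float64(77.0), np.float64(75.9), np.float64(76.3), np.float64(72.7), np.float64(75.9), np.float64(74.6), np.float64(76.2)]
  return _methods._mean(a, axis=axis, dtype=dtype,
  ret = ret.dtype.type(ret / rcount)
```

View pics/c9.png

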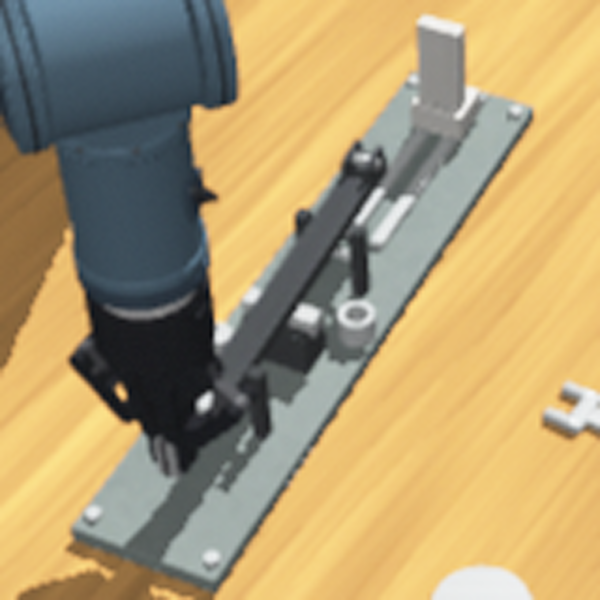

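The link has levelled: the top height profile is flat at about 75 mm and the scene crop shows it clear of the rest. Its centre of mass is only just over the right side of the edge top, so I'll nudge it 4–5 mm more to centre it.

```bash
python3 -m creep '[[0,0.4,0,0,0],[0,0.3,0,0,0],[0,0.1,0,0,0],[0,0.1,0,0,0],[0,0.1,0,0,0],[0,0.1,0,0,0],[0,0.1,0,0,0]]' | grep -v tool; python3 look.py scene ca; python3 look.py wrist wa
python3 -m creep '[[0,0.1,0,0,0],[0,0.1,0,0,0],[0,0.1,0,0,0]]'| grep -v tool; python3 look.py scene cb;python3 -m creep '[[0,-0.3,0,0,0],[0,-0.4,0,0,0],[0,-0.4,0,0,0],[0,-0.4,0,0,0],[0,0,0,0,0],[0,0,0,0,0],[0,0,0,0,0],[0,0,0,0,0]]' | grep -v tool; python3 look.py scene cc; python3 look.py wrist wc 0 0 640 480
```

```text
time_s: 7.68
eef_pos: [481.6, -209.7, 222.1]
force: [0.8, -4.0, 1.0]
opening: 0.0
t 7.7333 tip stand [   0.4 -137.8   49.1] F [ 0.06 -3.68  0.48]
tilt,top z at 0 [5.0000e-02 7.4988e+01]
left end y [137.8 149.7 155. ]
t 7.7833 tip stand [   0.4 -137.8   49. ] F [ 0.32 -3.45  0.06]
tilt,top z at 0 [6.0000e-02 7.5387e+01]
time_s: 8.03
eef_pos: [480.9, -206.2, 221.8]
force: [1.1, -3.0, -0.2]
opening: -0.2
t 8.0833 tip stand [   0.2 -134.2   48.8] F [ 0.46 -3.65  0.85]
tilt,top z at 0 [6.3000e-02 7.5626e+01]
left end y [140.9 150.9 155.2]
time_s: 8.75
eef_pos: [482.8, -220.8, 221.6]
force: [-0.0, -0.0, 0.4]
opening: 0.1
t 8.8 tip stand [ 1.000e-01 -1.492e+02  4.860e+01] F [-0.83 -0.31 -0.85]
tilt,top z at 0 [-0.121 75.411]
left end y [141.5 154.  158.5]
t 8.85 tip stand [   0.2 -149.2   48.7] F [-0.67  0.62  0.25]
```

View pics/wc.png

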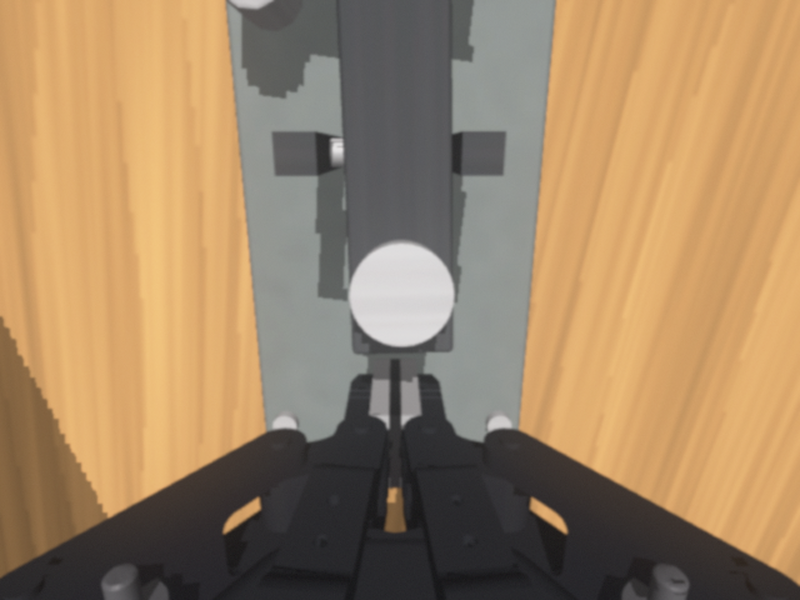

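```bash
python3 -m creep '[[0,0,0,0,0],[0,0,0,0,0],[0,0,0,0,0],[0,0,0,0,0],[0,0,0,0,0],[0,0,0,0,0]]' | grep time; python3 look.py scene cd;python3 -m creep '[[0,0,0,0,0],[0,0,0,0,0],[0,0,0,0,0],[0,0,0,0,0]]' | grep time; python3 look.py scene ce
```

```text
time_s: 9.35
t 9.4 tip stand [   0.2 -149.4   48.7] F [-0.7   0.28 -0.3 ]
tilt,top z at 0 [-0.081 74.999]
left end y [143.8 153.6 160.5]
time_s: 9.73
t 9.7833 tip stand [   0.2 -149.4   48.7] F [-0.77 -0.23  0.39]
tilt,top z at 0 [-7.1000e-02  7.5399e+01]
left end y [142.  152.9 155.4]
```

```bash
for i in 1 2 3; do python3 -m creep '[[0,0,0,0,0],[0,0,0,0,0],[0,0,0,0,0],[0,0,0,0,0],[0,0,0,0,0],[0,0,0,0,0]]' | grep time; python3 look.py scene cf$i; done;  python3 - <<'E'
import pickle
from h import *
for f in("ca","cb","cc","cd","ce","cf1","cf2","cf3"):
    Q=S(cloud(pickle.load(open(f+".pkl","rb")))).reshape(-1,3);Q=Q[np.isfinite(Q[:,0])]
    print(f,[ float(np.median(Q[(abs(Q[:,0])<9)&(abs(Q[:,1]-y)<7)&(Q[:,2]>52)&(Q[:,2]<100)][:,2]).round(1)) for y in range(-75,120,15)])
E
```

```text
time_s: 10.28
t 10.3333 tip stand [   0.2 -149.4   48.7] F [ 0.62  0.08 -0.32]
tilt,top z at 0 [6.0000e-03 7.4544e+01]
left end y [141.3 152.  160. ]
time_s: 10.83
t 10.8833 tip stand [   0.2 -149.4   48.7] F [-0.24  0.22  0.29]
tilt,top z at 0 [-3.4000e-02  7.4936e+01]
left end y [143.4 152.9 158.4]
time_s: 11.38
t 11.4333 tip stand [   0.2 -149.4   48.7] F [-0.09 -0.28  0.04]
tilt,top z at 0 [-2.4000e-02  7.4869e+01]
left end y [141.2 150.4 157.9]
ca [70.8, 71.3, 73.1, 73.2, 74.7, 75.2, 76.1, 76.5, 75.8, 79.0, 78.5, 80.1, 80.4]
cb [74.0, 71.7, 72.5, 74.1, 74.8, 74.6, 76.7, 76.9, 77.9, 79.1, 79.0, 79.6, 81.7]
cc [84.4, 82.1, 81.2, 79.1, 76.8, 75.4, 73.3, 72.1, 69.8, 68.6, 65.9, 65.8, 62.3]
cd [81.0, 79.5, 79.0, 77.6, 76.9, 74.7, 73.2, 72.3, 71.1, 69.9, 69.0, 67.9, 66.7]
ce [79.3, 79.0, 78.9, 77.8, 76.0, 75.3, 74.4, 72.8, 72.3, 71.7, 68.9, 68.7, 67.7]
cf1 [74.4, 75.7, 74.1, 74.2, 74.2, 75.0, 74.0, 75.5, 74.3, 74.5, 74.7, 75.9, 74.9]
cf2 [77.3, 77.4, 76.4, 75.2, 75.7, 74.1, 74.5, 74.7, 73.5, 73.2, 72.2, 71.7, 71.4]
cf3 [76.0, 76.5, 75.8, 76.4, 74.9, 75.0, 74.8, 74.1, 73.8, 74.6, 72.7, 73.1, 72.1]
```

```bash
python3 -m creep '[[0,0,0,0,0],[0,0,0,0,0],[0,0,0,0,0],[0,0,0,0,0],[0,0,0,0,0],[0,0,0,0,0],[0,0,0,0,0],[0,0,0,0,0],[0,0,0,0,0],[0,0,0,0,0]]' | grep time; python3 look.py scene cg; python3 look.py wrist wg
cat > boss.py <<'E'
import pickle,sys
from h import *
for f in sys.argv[1:]:
    d=pickle.load(open(f+".pkl","rb"));h=cv2.cvtColor(d["img"],cv2.COLOR_BGR2HSV);m=((h[...,2]>170)&(h[...,1]<40)).astype(np.uint8);m[300:]=0
    m=cv2.morphologyEx(m,cv2.MORPH_OPEN,np.ones((9,9)))
    c=[k for k in cv2.findContours(m,0,2)[0] if cv2.contourArea(k)>1500]
    P=cloud(d)
    for k in c:
        b=np.zeros((480,640),np.uint8);cv2.drawContours(b,[k],-1,1,-1);z=np.nanmedian(S(P[b>0])[:,2])
        x,y,w,hh=cv2.boundingRect(k);cu,cv_=x+w/2,y+hh/2
        print(f,"w",w,hh,"px",cu,cv_,"z",z.round(1),"pos",S(ray(d,cu,cv_,z)).round(1),"cloud",np.nanmedian(S(P[b>0]),0).round(1))
E
python3 boss.py w2 w3 w4 w6 w9 wa wc wg
```

```text
time_s: 12.27
t 12.3167 tip stand [   0.2 -149.4   48.7] F [-0.64 -0.88  0.17]
tilt,top z at 0 [-1.2000e-02  7.4599e+01]
left end y [142.3 153.5 157.3]
t 12.3667 tip stand [   0.2 -149.4   48.7] F [ 0.33 -0.24  0.97]
w2 w 63 66 px 312.5 184.0 z 66.5 pos [  -0.2 -148.3   66.5] cloud [  -0.4 -148.5   66.5]
w3 w 60 63 px 314.0 259.5 z 66.6 pos [-1.000e-01 -1.454e+02  6.660e+01] cloud [-1.000e-01 -1.463e+02  6.660e+01]
w4 w 60 63 px 314.0 260.5 z 67.7 pos [   0.5 -134.8   67.7] cloud [   0.2 -135.4   67.7]
w6 w 63 66 px 319.5 251.0 z 69.8 pos [   1.  -122.5   69.8] cloud [   0.8 -123.    69.8]
w9 w 68 71 px 320.0 243.5 z 77.7 pos [   1.6 -112.    77.7] cloud [   1.6 -112.6   77.7]
wa w 67 64 px 320.5 268.0 z 78.7 pos [   2.1 -108.8   78.7] cloud [   1.9 -110.2   78.7]
wa w 58 41 px 200.0 20.5 z 41.0 pos [-40.5 -29.3  41. ] cloud [-40.4 -28.1  41. ]
wc w 83 83 px 321.5 235.5 z 97.3 pos [   1.6 -103.1   97.3] cloud [   1.5 -103.1   97.3]
wg w 74 72 px 320.0 233.0 z 85.4 pos [   1.5 -106.3   85.4] cloud [   1.5 -106.2   85.4]
```

The link is settled near level. Boss top z is 85.4 mm and boss y is -106, so it has moved about 42 mm, and the last tilt reading is -0.01. I'll back off, rise, and cross over to behind the stop.

```bash
python3 -m creep '[[0,-1,0,0,0],[0,-1,0,0,0],[0,-1,0,0,0],[0,0,0,-3,0],[0,0,0,-3,0],[0,0,0,-3,0],[0,0,0,-3,0],[0,2,0,0,0]]' | grep time;python3 look.py scene ch; python3 -m creep '[[0,3.4,0,0,0],[0,3.4,0,0,0],[0,3.4,0,0,0],[0,3.4,0,0,0],[0,3.4,0,0,0],[0,3.4,0,0,0],[0,3.4,0,0,0],[0,3.4,0,0,0],[0,3.4,0,0,0],[0,3.4,0,0,0],[0,3.4,0,0,0],[0,3.4,0,0,0],[0,3.4,0,0,0],[0,2,0,0,0],[0,0,0,0,0],[0,0,0,0,0],[0,0,0,0,0]]'; python3 look.py wrist wi 0 0 640 480; python3 look.py side si; python3 look.py scene ci;python3 - <<'E'
import pickle,cv2
from h import *
for f in("cg","ch","si","ci"):
    Q=S(cloud(pickle.load(open(f+".pkl","rb")))).reshape(-1,3);Q=Q[np.isfinite(Q[:,0])]
    print(f,[ float(np.median(Q[(abs(Q[:,0])<9)&(abs(Q[:,1]-y)<7)&(Q[:,2]>52)&(Q[:,2]<100)][:,2]).round(1)) for y in range(-75,120,15)])
a=pickle.load(open("si.pkl","rb"))["img"][150:390,190:330];b=cv2.imread("pics/wi.png")
cv2.imwrite("pics/mi.png",cv2.hconcat([cv2.resize(a,(250,428)),cv2.resize(b,(550,428))]))
E
```

```text
time_s: 13.03
t 13.0833 tip stand [   0.7 -159.   172.4] F [-0.33  5.36 -1.44]
tilt,top z at 0 [-9.0000e-03  7.4652e+01]
left end y [142.7 151.3 160.5]
time_s: 14.5
eef_pos: [422.0, 226.1, 341.3]
tool_rot: [2.065, 2.367, -0.002]
force: [0.1, -0.2, 0.6]
opening: -0.2
t 14.55 tip stand [  0.9 301.5 168.4] F [ 0.06 -1.07 -0.47]
left end y [157.9 158.5 159. ]
t 14.6 tip stand [  0.9 301.4 168.5] F [ 0.52  0.74 -0.07]
tilt,top z at 0 [-4.0000e-03  7.3196e+01]
left end y [139.7 147.9 155.8]
t 14.65 tip stand [  0.9 301.4 168.6] F [ 0.12 -0.1   0.19]
tilt,top z at 0 [-1.2000e-02  7.4842e+01]
left end y [143.7 154.4 157.6]
cg [75.7, 76.4, 75.2, 75.1, 73.6, 73.7, 74.7, 74.8, 74.8, 73.9, 73.4, 73.8, 73.5]
ch [75.5, 74.3, 75.7, 75.3, 74.7, 75.2, 73.9, 74.4, 74.0, 74.9, 73.9, 74.5, 73.7]
si [73.6, 73.5, 73.3, 73.4, 73.3, 73.3, 73.0, 73.2, 73.0, 72.9, 72.6, 72.8, 72.9]
ci [75.5, 75.5, 75.1, 75.3, 75.4, 74.4, 74.6, 74.7, 74.5, 74.2, 74.3, 74.6, 73.3]
```

View pics/mi.png

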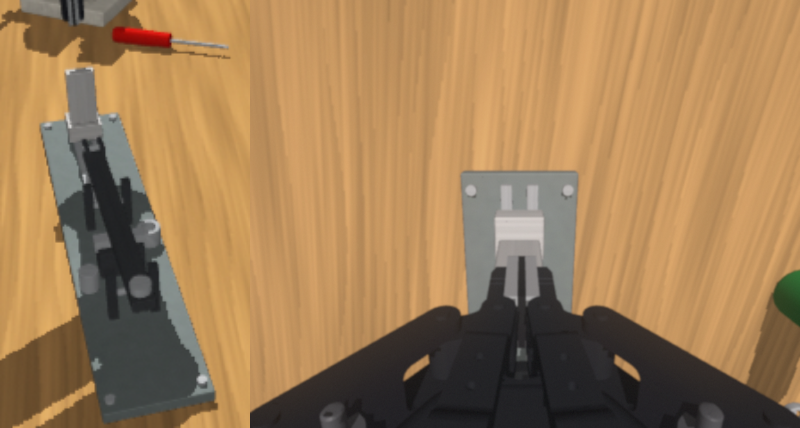

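Side and scene both show the link level with the hand away (tilt -0.004 side). Before descending I'll measure the stop's rear face and the link's left end.

Run:
```python
import pickle
from h import *
for f in("wi","si","ci"):
    Q=S(cloud(pickle.load(open(f+".pkl","rb")))).reshape(-1,3);Q=Q[np.isfinite(Q[:,0])]
    for lo,hi in((112,130),(60,112),(30,50)):
        s=Q[(abs(Q[:,0])<20)&(Q[:,1]>200)&(Q[:,1]<318)&(Q[:,2]>lo)&(Q[:,2]<hi)]
        if len(s):print(f,lo,len(s),np.percentile(s,[2,50,98],axis=0).round(1).tolist())
    s=Q[(abs(Q[:,0])<14)&(Q[:,1]>125)&(Q[:,1]<200)&(Q[:,2]>58)&(Q[:,2]<100)]
    if len(s):print(f,"link left",len(s),np.percentile(s[:,1],[50,90,97,100]).round(1))
print(pickle.load(open("wi.pkl","rb"))["pose"].round(2)[:,2:])
```

```text
wi 60 816 [[-18.7, 268.2, 60.9], [-3.8, 269.4, 74.2], [15.9, 270.0, 95.9]]
wi 30 1778 [[-19.2, 263.3, 31.5], [0.3, 280.2, 45.2], [19.4, 288.7, 48.2]]
wi link left 291 [156.8 157.9 158.2 159. ]
si 112 87 [[-17.8, 252.5, 112.6], [-0.5, 257.0, 118.4], [17.2, 267.7, 121.5]]
si 60 309 [[-17.9, 251.5, 61.7], [-0.4, 255.5, 86.4], [16.6, 259.8, 110.9]]
si 30 155 [[-19.8, 244.9, 30.4], [-1.3, 250.1, 41.7], [19.4, 279.0, 49.4]]
si link left 116 [136.4 146.2 152.  155.8]
ci 112 62 [[-16.6, 252.4, 113.4], [0.4, 257.9, 119.6], [17.0, 267.8, 124.5]]
ci 60 186 [[-17.9, 250.0, 61.1], [2.8, 255.8, 87.4], [17.9, 268.9, 110.6]]
ci 30 107 [[-19.2, 243.6, 30.5], [3.9, 251.8, 41.9], [19.5, 286.5, 49.7]]
ci link left 99 [137.3 150.2 154.6 157.6]
[[ 4.0000e-02  4.1164e+02]
 [-2.9000e-01  3.0062e+02]
 [-9.6000e-01  3.1148e+02]
 [ 0.0000e+00  1.0000e+00]]
```

```bash
python3 -m creep '[[0,0,0,2.5,0],[0,0,0,2.5,0],[0,0,0,2.5,0],[0,0,0,2,0],[0,0,0,0.8,0],[0,0,0,0,0],[0,-0.4,0,0,0],[0,-0.4,0,0,0],[0,-0.4,0,0,0],[0,-0.3,0,0,0],[0,-0.2,0,0,0],[0,-0.2,0,0,0],[0,-0.2,0,0,0],[0,-0.2,0,0,0],[0,-0.2,0,0,0],[0,-0.2,0,0,0],[0,-0.2,0,0,0],[0,-0.2,0,0,0]]'; python3 look.py scene cj; python3 -m creep '[[0,-0.25,0,0,0],[0,-0.25,0,0,0],[0,-0.25,0,0,0],[0,-0.25,0,0,0],[0,-0.25,0,0,0],[0,-0.25,0,0,0],[0,-0.25,0,0,0],[0,-0.25,0,0,0],[0,-0.25,0,0,0],[0,-0.25,0,0,0],[0,-0.25,0,0,0],[0,-0.25,0,0,0],[0,-0.25,0,0,0],[0,-0.25,0,0,0],[0,-0.25,0,0,0]]'; python3 look.py scene ck; python3 look.py side sk
cat > gap.py <<'E'
import pickle,sys
from h import *
for f in sys.argv[1:]:
    Q=S(cloud(pickle.load(open(f+".pkl","rb")))).reshape(-1,3);Q=Q[np.isfinite(Q[:,0])]
    s=Q[(abs(Q[:,0])<15)&(Q[:,1]>120)&(Q[:,1]<300)&(Q[:,2]>92)&(Q[:,2]<116)]
    print(f,"stop y",len(s),np.percentile(s[:,1],[2,10,50,90]).round(1) if len(s) else '')
E
python3 gap.py cj ck sk
```

```text
time_s: 16.15
eef_pos: [425.8, 196.0, 238.7]
tool_rot: [-2.065, -2.367, -0.0]
force: [0.5, 1.7, 0.3]
opening: -0.4
t 16.2 tip stand [  0.6 271.2  65.7] F [-0.2   1.4  -0.05]
tilt,top z at 0 [-5.0000e-03  7.5018e+01]
left end y [143.9 152.3 157.9]
time_s: 17.45
eef_pos: [430.8, 158.8, 238.7]
tool_rot: [-2.065, -2.367, 0.0]
force: [0.2, 3.1, -0.2]
opening: -0.5
t 17.5 tip stand [  0.5 233.6  65.7] F [ 0.89  1.44 -0.03]
tilt,top z at 0 [-6.0000e-03  7.4902e+01]
left end y [143.4 155.  198.4]
t 17.55 tip stand [  0.4 233.7  65.7] F [0.27 0.85 0.43]
tilt,top z at 0 [-6.0000e-03  7.3263e+01]
left end y [140.1 147.8 154.3]
cj stop y 79 [236.7 240.4 244.2 267.1]
ck stop y 82 [181.2 203.1 207.2 228.8]
sk stop y 133 [201.6 203.5 206.2 209.1]
```

```bash
python3 -m creep '[[0,-0.2,0,0,0],[0,-0.2,0,0,0],[0,-0.2,0,0,0],[0,-0.2,0,0,0],[0,-0.2,0,0,0],[0,-0.2,0,0,0],[0,-0.2,0,0,0],[0,-0.2,0,0,0],[0,-0.2,0,0,0],[0,-0.2,0,0,0],[0,-0.2,0,0,0],[0,-0.2,0,0,0],[0,-0.2,0,0,0],[0,-0.2,0,0,0],[0,-0.2,0,0,0],[0,-0.2,0,0,0],[0,-0.2,0,0,0],[0,-0.1,0,0,0]]'; python3 look.py scene cl 250 150 350 240; python3 look.py side sl
python3 - <<'E'
import pickle,cv2
a=pickle.load(open("cl.pkl","rb"))["img"][165:245,250:330];b=pickle.load(open("sl.pkl","rb"))["img"][175:275,200:300]
cv2.imwrite("pics/ml.png",cv2.hconcat([cv2.resize(x,(400,400),interpolation=cv2.INTER_CUBIC) for x in(a,b)]))
E
python3 gap.py si ci sl cl
```

```text
time_s: 19.05
eef_pos: [435.6, 124.1, 238.7]
tool_rot: [-2.065, -2.367, 0.0]
force: [-0.9, 1.2, 0.6]
opening: -0.2
t 19.1 tip stand [  0.5 198.7  65.7] F [-0.73  1.23  0.94]
tilt,top z at 0 [2.0000e-03 7.4804e+01]
left end y [172.4 174.6 178. ]
t 19.15 tip stand [  0.6 198.8  65.7] F [-0.7   0.52 -0.42]
tilt,top z at 0 [-6.0000e-03  7.3194e+01]
left end y [172.3 174.1 199.1]
si stop y 120 [252.1 253.1 255.2 257.8]
ci stop y 75 [139.3 251.4 255.1 259.8]
sl stop y 132 [167.7 168.5 171.2 173.9]
cl stop y 77 [166.8 169.  172.  192.4]
```

View pics/ml.png

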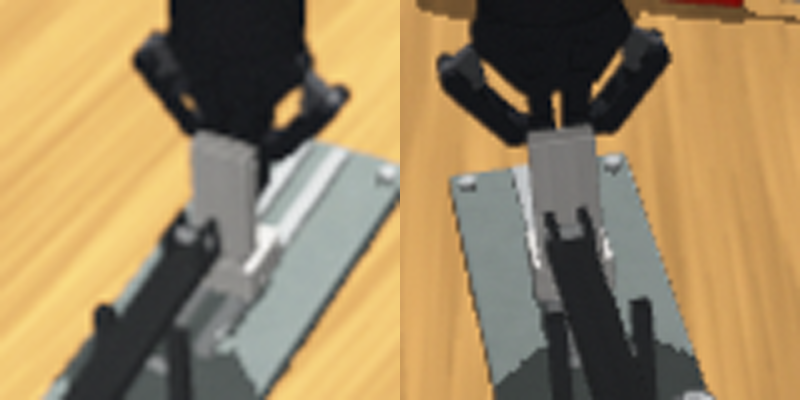

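The crops show the stop face standing just behind the fork lugs, with a gap of about 13 mm by measurement. I'll close in slowly, watching force and the boss position.

```bash
cat > step.py <<'E'
import sys
from workcell import bot,eyes
from h import *
F=[];c=[]
for i in range(2):
    d=eyes.get_image("side");F.append(bot.state()["force"]@R)
    K=d["mtx"];M=np.linalg.inv(d["pose"])@np.r_[W([1.5,-106,84]),1];u,v=(K@(M[:3]/M[2]))[:2].round().astype(int)
    p=d["img"][v-11:v+12,u-11:u+12].astype(float);w=np.clip(p.min(2)-90,0,None);y,x=np.mgrid[:23,:23]
    c.append([(w*x).sum()/w.sum()+u-11,(w*y).sum()/w.sum()+v-11])
s=bot.state();print("t",round(s["time_s"],2),"tip y",S(s["eef_pos"])[1].round(2),"Fy",np.round(F,1)[:,1],"boss px",np.mean(c,0).round(2),len(w[w>0]))
E
python3 step.py
python3 -m creep '[[0,-0.1,0,0,0],[0,-0.1,0,0,0],[0,-0.1,0,0,0],[0,-0.1,0,0,0],[0,-0.1,0,0,0],[0,-0.1,0,0,0],[0,-0.1,0,0,0],[0,-0.1,0,0,0]]' >/dev/null; python3 step.py
for i in 1 2 3; do python3 -m creep '[[0,-0.05,0,0,0],[0,-0.05,0,0,0]]' | grep force;python3 step.py;done
```

```text
t 19.25 tip y 198.87 Fy [-0.1  0. ] boss px [266.26 311.16] 135
t 20.02 tip y 190.92 Fy [1.7 0. ] boss px [266.28 311.17] 135
force: [0.2, 1.5, 0.4]
t 20.28 tip y 190.05 Fy [1.8 1.8] boss px [266.25 311.18] 135
force: [-0.5, 1.6, 0.8]
t 20.55 tip y 189.08 Fy [1.3 1.8] boss px [266.28 311.16] 135
force: [0.6, 1.7, 0.4]
t 20.82 tip y 188.05 Fy [1.2 1.5] boss px [266.25 311.15] 135
```

```bash
python3 -m creep '[[0,-0.05,0,0,0],[0,-0.05,0,0,0]]' | grep force;python3 step.py; python3 -m creep '[[0,-0.04,0,0,0]]' | grep force;python3 step.py;python3 -m creep '[[0,-0.04,0,0,0]]' | grep force;python3 step.py
```

```text
force: [-1.1, 1.5, 1.3]
t 21.08 tip y 187.04 Fy [1.2 2.5] boss px [266.26 311.18] 135
force: [-0.8, 2.3, 0.8]
t 21.27 tip y 186.66 Fy [1.6 1.4] boss px [266.25 311.16] 135
force: [-0.7, 1.5, -0.1]
t 21.45 tip y 186.29 Fy [2.1 2. ] boss px [266.26 311.17] 135
```

```bash
python3 -m creep '[[0,-0.04,0,0,0]]' | grep force;python3 step.py; python3 -m creep '[[0,-0.04,0,0,0]]' | grep force;python3 step.py;python3 -m creep '[[0,-0.04,0,0,0]]' | grep force;python3 step.py
```

```text
force: [-1.1, 2.6, 0.5]
t 21.63 tip y 185.89 Fy [2.8 1.6] boss px [266.27 311.16] 135
force: [-1.6, 2.1, 0.4]
t 21.82 tip y 185.48 Fy [1.2 0.6] boss px [266.27 311.17] 135
force: [-0.4, 2.3, 1.5]
t 22.0 tip y 185.06 Fy [1.3 1.5] boss px [266.28 311.17] 135
```

```bash
python3 -m creep '[[0,-0.04,0,0,0]]' | grep force;python3 step.py; python3 -m creep '[[0,-0.04,0,0,0]]' | grep force;python3 step.py
```

```text
force: [-0.6, 4.8, 1.1]
t 22.18 tip y 184.88 Fy [3.2 3.9] boss px [266.29 311.15] 135
force: [-0.7, 4.3, 1.2]
t 22.37 tip y 184.51 Fy [4.2 5.2] boss px [266.29 311.22] 133
```

```bash
python3 -m creep '[[0,-0.04,0,0,0]]' | grep force;python3 step.py; python3 -m creep '[[0,-0.04,0,0,0]]' | grep force;python3 step.py
```

```text
force: [-1.0, 5.0, 1.1]
t 22.55 tip y 184.05 Fy [4.7 4.6] boss px [266.29 311.33] 133
force: [-1.1, 5.2, -0.1]
t 22.73 tip y 183.61 Fy [5.7 4.6] boss px [266.3 311.4] 132
```

```bash
python3 -m creep '[[0,-0.04,0,0,0]]' | grep force;python3 step.py
```

```text
force: [-1.3, 5.7, 0.7]
t 22.92 tip y 183.21 Fy [5.1 4.9] boss px [266.39 311.57] 132
```

Contact is confirmed: force went from 2 to 5 N and the boss is just starting to move. I'll back the finger off and check the balance.

```bash
python3 -m creep '[[0,0.1,0,0,0],[0,0.2,0,0,0],[0,0.5,0,0,0],[0,1,0,0,0],[0,1.2,0,0,0],[0,0,0,0,0],[0,0,0,0,0],[0,0,0,0,0],[0,0,0,0,0],[0,0,0,0,0],[0,0,0,0,0],[0,0,0,0,0],[0,0,0,0,0],[0,0,0,0,0],[0,0,0,0,0]]' | grep -v tool; python3 step.py; python3 look.py scene cm; python3 look.py side sm; python3 gap.py sm cm; python3 step.py
python3 - <<'E'
import pickle,cv2
a=pickle.load(open("cm.pkl","rb"))["img"][165:325,200:330];b=pickle.load(open("sm.pkl","rb"))["img"][175:345,200:338]
cv2.imwrite("pics/mm.png",cv2.hconcat([cv2.resize(x,(400,492),interpolation=cv2.INTER_CUBIC) for x in(a,b)]))
E
```

```text
time_s: 24.17
eef_pos: [433.7, 138.1, 238.7]
force: [0.9, -0.7, 0.6]
opening: -0.2
t 24.27 tip y 213.07 Fy [-0.6  1.3] boss px [266.38 311.57] 132
t 24.3167 tip stand [  0.5 213.1  65.7] F [-0.97 -0.17  0.14]
tilt,top z at 0 [1.0000e-03 7.5071e+01]
left end y [157.2 199.1 200. ]
t 24.3667 tip stand [  0.5 213.1  65.7] F [0.25 0.71 0.13]
tilt,top z at 0 [-6.0000e-03  7.3244e+01]
left end y [156.9 191.9 199.5]
sm stop y 224 [152.4 154.1 157.5 205.5]
cm stop y 125 [150.9 153.4 159.1 205.7]
t 24.47 tip y 213.12 Fy [ 0.6 -0.5] boss px [266.39 311.59] 132
```

View pics/mm.png

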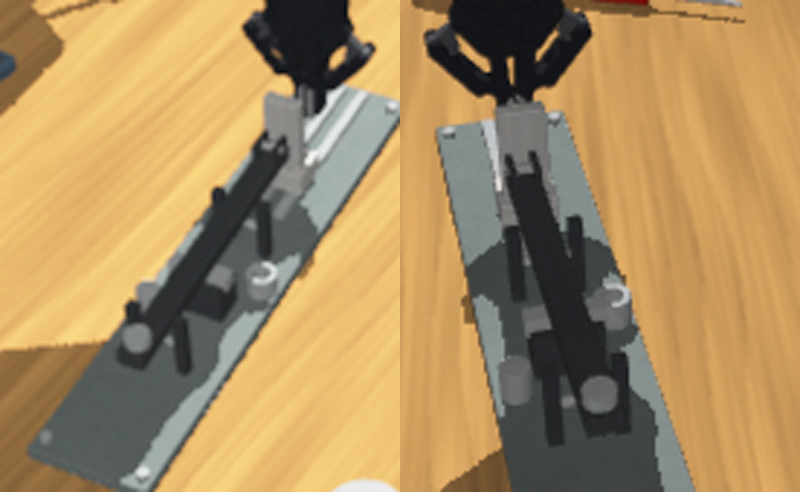

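The link is still level and steady, and the stop is against its left end. I'll raise the hand clear, wait, check again and hand in.

```bash
python3 -m creep '[[0,1,0,0,0],[0,2,0,0,0],[0,2,0,0,0],[0,0,0,-2.5,0],[0,0,0,-2.5,0],[0,0,0,-2.5,0],[0,0,0,-2.5,0],[0,0,0,0,0],[0,0,0,0,0],[0,0,0,0,0],[0,0,0,0,0],[0,0,0,0,0],[0,0,0,0,0],[0,0,0,0,0],[0,0,0,0,0],[0,0,0,0,0],[0,0,0,0,0]]' | grep time; python3 step.py; python3 look.py side sn; python3 look.py scene cn; python3 gap.py sn cn; python3 -c "
from workcell import ticket
print(ticket.sign_off())"
```

```text
time_s: 25.88
t 25.98 tip y 263.09 Fy [0.5 0.3] boss px [266.3  311.65] 131
t 26.0333 tip stand [  0.6 263.1 165.7] F [ 0.64  0.23 -0.02]
tilt,top z at 0 [-3.0000e-03  7.3192e+01]
left end y [156.8 158.4 159. ]
t 26.0833 tip stand [  0.5 263.1 165.7] F [0.31 0.06 0.52]
tilt,top z at 0 [-8.0000e-03  7.4571e+01]
left end y [156.4 158.8 161.9]
sn stop y 133 [152.1 153.5 155.7 157.8]
cn stop y 68 [150.5 151.9 155.7 158.4]
the job is handed in; nothing more can be done
None
```

The link is balanced level on the edge with the hand away, and the end stop is touching its left end. I handed the job in at about 26 s of the 72 s allowed.

- **Balancing:** I pushed the link about 42 mm to the left with the shut fingers. After the last nudge it rocked down to the left, nearly onto the rest, then settled level by itself. Because of that rocking, I only know its centre of mass is somewhere over the 14 mm edge top, not how well centred it is.
- **End stop:** I pushed the stop up from behind until the force rose from about 2 N to 5 N. I went on a little after contact, about 1.5 mm of finger travel, so the link slid right by up to that much.
- **Last checks:** Tilt read -0.003 rad from the side camera and -0.008 rad from the scene camera, and the boss on the link held still to about 0.1 pixel. The tool force was about zero, with the fingers 100 mm higher and well clear. I did not measure the remaining gap between stop and link directly; contact rests on the force rise and the link's movement. I did not touch the bush, socket or the things on the bench, but I did not measure them again at the end.

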